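Fetch the recipe board from behind the trivets and file it

TASK

The recipe board hangs at the back of the full hook. Leave it hanging there while you move both wooden trivets in front of it to the spare hook, then take the board and file it upright in the holder, between the two recipe boxes, on either side of the thin loose divider there: they stand too close together, so feel for the free side of the divider, ease them apart and push the board gently down until it stands on the floor of the holder. Both boxes must stay standing in the holder, the trivets must stay on the spare hook, and the other things on the cover board are to be left alone.

Things in the scene. Friction and masses are not known exactly. Their poses are not given: they have to be found in the camera images.
- hook_full: Full hook stand, holding all three hung things. Fixed; the stands look alike and may be in either order. Foot 135x100x14 mm, post 18 mm thick, 184 mm tall. Its level peg, 8 mm thick, axis 164 mm above the foot's underside, points along the stand's -x (to the robot) to 106 mm from the post axis; the last 6 mm turn up by 7 mm. Origin: underside, below the post axis.
- hook_spare: Spare hook stand, empty at first. Fixed; the stands look alike and may be in either order. Foot 135x100x14 mm, post 18 mm thick, 184 mm tall. Its level peg, 8 mm thick, axis 164 mm above the foot's underside, points along the stand's -x (to the robot) to 106 mm from the post axis; the last 6 mm turn up by 7 mm. Origin: underside, below the post axis.
- round_trivet_mid (a point): Round trivet, light wood, disc 90 mm, 152 mm tall, 12 mm thick (x, along the peg). Handle 40 mm wide (y): hole 24 mm wide, 86-112 mm above the bottom, bevelled on top so it hangs centred; solid 40x40 mm grip above it. Hung, its bottom is 56 mm above the stand's underside; it passes the peg's end 8-17 mm higher. Starts first or second on the full hook. Point: its centre, 76 mm above the bottom.
- square_trivet_mid (a point): Square trivet, light wood, 88x84 mm, 152 mm tall, 12 mm thick (x, along the peg). Handle 40 mm wide (y): hole 24 mm wide, 86-112 mm above the bottom, bevelled on top so it hangs centred; solid 40x40 mm grip above it. Hung, its bottom is 56 mm above the stand's underside; it passes the peg's end 8-17 mm higher. Starts first or second on the full hook. Point: its centre, 76 mm above the bottom.
- recipe_board_mid (a point): Narrow wooden board with a paper sheet, rearmost on the full hook: 14 mm thick (x), 70 wide (y), 182 tall. Handle 40 mm wide: hole 114-142 mm above the bottom, solid 40x40 mm grip above. The lowest 27 mm taper to a round edge 3.5 mm thick. Hung, its bottom is 26 mm above the stand's underside; it passes the peg's end 8-17 mm higher. Hung things are about 28 mm apart. Point: its centre, 91 mm up.
- holder: Fixed wooden tray, 100 (x) by 123 mm (y) outside; ends 90 mm high, front and back 34. Inside 103 mm along the row (y), 84 across, floor 8 mm up: boxes, board and divider fit with 4 mm to spare. The divider (plain grey, 5 mm thick, 74 wide, 108 tall) stands loose anywhere between the boxes; its place is not reported: feel for the free side. Stands on a cover, top z = 0.053. Origin: underside centre.
- box_left_mid (a point): The left (holder +y) of two printed recipe boxes standing loose in the holder: 40 mm thick (its x axis, along the row), 78 mm wide, 115 mm tall, 0.15-0.31 kg. They start about 11 mm apart with the thin divider loose between them, and slide or lean when a wedge is pushed in. Point: its centre, 57.5 mm above its underside.
- box_right_mid (a point): The right (holder -y) of two printed recipe boxes standing loose in the holder: 40 mm thick (its x axis, along the row), 78 mm wide, 115 mm tall, 0.15-0.31 kg. They start about 11 mm apart with the thin divider loose between them, and slide or lean when a wedge is pushed in. Point: its centre, 57.5 mm above its underside.
- pepper_mill: Wooden pepper mill, 58 mm across, 150 mm tall, standing loose on the cover board as a bystander. Origin: centre of its underside.
- honey_jar: Honey jar with a metal lid, 71 mm across, 110 mm tall, standing loose on the cover board as a bystander. Origin: centre of its underside.
- salt_shaker: Glass salt shaker, 44 mm across, 90 mm tall, standing loose on the cover board as a bystander. Origin: centre of its underside.
- apple: Red apple, 70 mm across, 54 mm tall, standing loose on the cover board as a bystander. Origin: centre of its underside.
- butter_dish: Butter dish with a lid, 75 x 135 x 74 mm, standing loose on the cover board as a bystander. Origin: centre of its underside.
- tin_can: Tin can, 75 mm across, 110 mm tall, standing loose on the cover board as a bystander. Origin: centre of its underside.

How it is judged:
By the outcome, as a careful person would: the job done as asked, in the order asked, and still so for the second after the job is handed in, with the robot touching nothing.
It also fails if it takes over 72 s, if anything falls off the work surface, if the arm or the gripper's body presses on something with over 40 N, if the wrist force passes 120 N, or if a joint passes its speed limit or range.

ROBOT

A 6-joint arm with a two-finger parallel gripper is mounted at the origin on a cart in front of the work surface, level with it; the furniture and walls round the work are solid. World frame = base frame: x ahead of the robot, y to its left, z up, the work surface at z = 0. Lengths are in m, angles in rad, forces in N, time in s.
With the tool pointing down it reaches from about 0.2 to 0.875 m from the base axis. Payload 3.4 kg.
Tool frame: the origin (TCP) lies between the finger pads; the fingertips stand 14 mm ahead of it and the grasp point (between the pads) lies 5 mm behind it (r.nose_length is the z of the fingertips in the tool frame, in m); z points along the fingers, y is the line along which they close (so a half turn about z gives the same grasp; the last joint's range is limited). The gripper opens to 94 mm and grips with 3 to 60 N. Pads are 16 mm wide; open, the fingers measure 119 mm over their backs; the gripper's body (75 mm by 177 mm) begins 78 mm behind the grasp point.
Start: joints at [-1.361, 0.276, 1.505, -0, 1.361, -0.121], TCP at [0.187, -0.544, 0.219] pointing down, gripper open.
Joint ranges: [-2.89, 2.89], [-0.75, 2.08], [0.22, 2.7], [-1.18, 4.32], [0.11, 2.71], [-2.7, 2.7]. Speed limits (rad/s): [2.57, 2.57, 3.14, 3.14, 3.14, 3.14].

INTERFACE

Orientations are given as [roll, pitch, yaw] about the fixed x, y, z axes, in that order (R = Rz(yaw) Ry(pitch) Rx(roll)).
In Python, from bench import r, imaging gives the robot as it stands. The module is installed in compiled form; this text tells all that it offers.
- The arm moves only by the shell command python3 -m handwheel 'ROWS' [FORCE]. ROWS is JSON, a list of rows, each an object with "jaw": the opening, from -1 (shut) to 1 (fully open); "xyz": the shift along the tool's x, y, z in units of 800 mm (1.0 is 800 mm), a list of three; "turn": the turn about the tool's z in units of 0.5 rad (1.0 is 0.5 rad). A call has 1 to 10 rows; each row shifts and turns the commanded pose from where the row before left it, along the tool's axes as they then stand; what a row does not reach is not made up. A row lasts 1/10 s, in which the tool goes at most 50 mm and 8.59 degrees, less where a joint would pass 70% of its speed; a pose out of reach is approached as far as the arm can. A call with a number of a shift or a turn outside -1 to 1 is refused whole. A call with a gripper value outside its range is refused whole. The fingers move at their own pace and stop on an object; FORCE is the grip in N (left out, the last holds). Time passes only in rows, so rows that do not move let the fingers close. It gives the time, the measured TCP pose, the force, the opening and the grip force at its end, in the units of the state.
- r.observe(): the state, without advancing time (a new reading comes with each control period).
- imaging.camera(name): name is "side" or "top"; returns a dict with "pixels" (400x640x3 uint8, red, green, blue), "camera_matrix" (3x3 intrinsics, pixels), "R" (3x3) and "t" (3): a world point X has camera coordinates R X + t. Camera axes: x right, y down, z forward; pixel columns grow to the right and rows downward; lengths in m; the calibration is good to about 2 mm. A picture is of the moment at which its call begins. There is no depth.
- r.finish_job(): hands the job in; it is judged then, once.
The state is a dict: "time": time; "joint_positions": joint angles; "joint_vel": joint speeds; "tau": joint torques, N m; "tool_pos": TCP position; "ee_rot": TCP orientation; "ft_force": force on the tool from outside, world axes, zero at the start; "moment": the same for the moment, N m; "finger_gap": opening from 0.0 (shut) to 1.0 (fully open); "grip_force": force on a finger pad.
Only numpy, scipy, OpenCV 4.12 (cv2) and the standard library are available. Lean on these libraries where they do the work, as an engineer would, in place of code of your own. Each camera call takes 0.05 s, during which the arm holds its last target. There are 200 camera calls.

## Working session

There is one attempt and no reset: what is moved stays moved. The work goes in short steps, Python scripts to look and compute and a shell command to move; the robot and the scene stay as the last step left them, time stands still between calls to the robot, and variables do not carry over. Pictures are saved under pics/ and viewed, at most 10 in all, crops included, and the job is handed in when it is done.

```bash
mkdir -p pics
cat > h.py <<'E'
import numpy as np, cv2
from bench import r, imaging
def shot(n):
    c=imaging.camera(n); return c
def save(c,f,crop=None,s=1):
    p=c["pixels"][:,:,::-1]
    if crop: p=p[crop[1]:crop[3],crop[0]:crop[2]]
    cv2.imwrite("pics/"+f,cv2.resize(p,None,fx=s,fy=s,interpolation=cv2.INTER_CUBIC))
def ray(c,u,v):
    K,R,t=[np.array(c[k]) for k in("camera_matrix","R","t")]
    return -R.T@t, R.T@np.linalg.solve(K,[u,v,1.])
def on(c,u,v,z,ax=2):
    o,d=ray(c,u,v); return o+d*(z-o[ax])/d[ax]
def proj(c,X):
    K,R,t=[np.array(c[k]) for k in("camera_matrix","R","t")]
    p=K@(R@np.array(X)+t); return p[:2]/p[2]
def tri(c1,p1,c2,p2):
    o1,d1=ray(c1,*p1);o2,d2=ray(c2,*p2)
    a=np.linalg.lstsq(np.c_[d1,-d2],o2-o1,rcond=None)[0]
    A,B=o1+a[0]*d1,o2+a[1]*d2
    return (A+B)/2,np.linalg.norm(A-B)
E
python3 - <<'E'
from h import *
import pickle
for n in("side","top"):
    c=shot(n); save(c,n+"0.png",s=1.25); pickle.dump(c,open(n+".pkl","wb"))
    print(n,-np.array(c["R"]).T@c["t"],np.array(c["R"]).round(3).tolist(),np.array(c["camera_matrix"]).tolist())
print(r.observe(),r.nose_length)
E
```

```text
side [0.60080407 0.77331735 0.59413078] [[-1.0, 0.004, -0.015], [0.015, 0.492, -0.871], [0.004, -0.871, -0.492]] [[381.3917780420429, 0.0, 317.8545401522827], [0.0, 381.3917780420429, 203.72621991121534], [0.0, 0.0, 1.0]]
top [0.45359649 0.01486294 1.36176546] [[0.027, -1.0, 0.008], [-0.992, -0.028, -0.122], [0.122, -0.005, -0.992]] [[471.1304169289536, 0.0, 309.8411285910391], [0.0, 471.1304169289536, 201.27503797996968], [0.0, 0.0, 1.0]]
{'time': 0.1, 'joint_positions': array([-1.36098784e+00,  2.76511251e-01,  1.50595766e+00, -3.91282775e-06,
        1.36067497e+00, -1.20983864e-01]), 'joint_vel': array([ 0.00029961, -0.0020236 , -0.00188289,  0.00082151,  0.000193  ,
       -0.0006463 ]), 'tau': array([ 9.49194982e-04, -4.05456662e+01, -2.37779689e+01,  7.03775953e-02,
        2.99276237e-02, -5.64076197e-05]), 'tool_pos': array([ 0.1866622 , -0.54337582,  0.21872238]), 'ee_rot': array([-3.14005230e+00, -1.83419067e-04,  3.30793032e-01]), 'ft_force': array([ 0.0098116 ,  0.76463516, -0.71413268]), 'moment': array([-0.02276411, -0.00949201,  0.02953664]), 'grip_force': 0.0, 'finger_gap': 1.005330025036314} 0.014
```

View pics/side0.png

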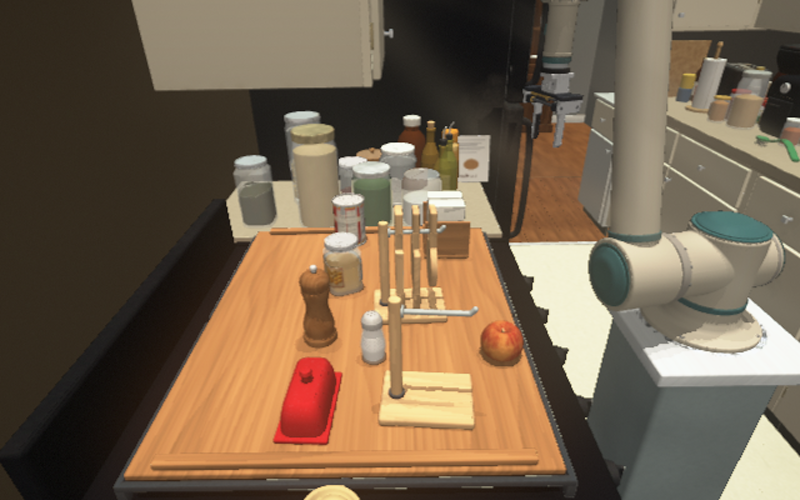

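View pics/top0.png

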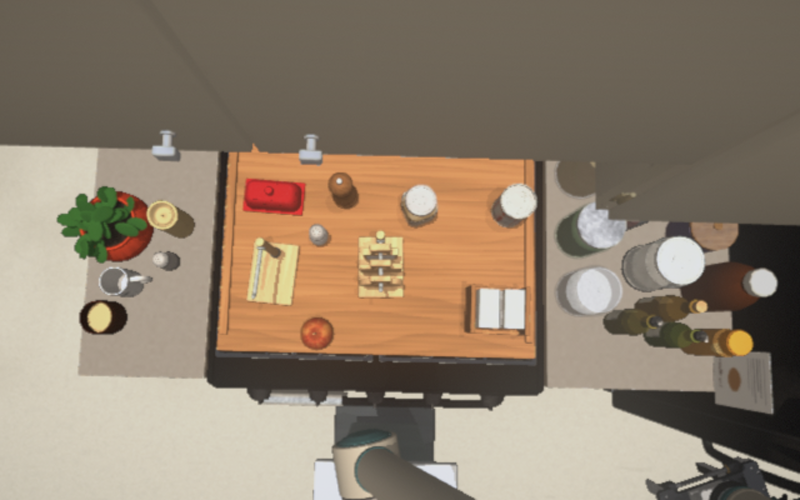

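The side view shows the spare stand nearest the camera (post top at about (395,298) scaled), and the full stand behind it (post top at about (383,224)) with three hung things to its right. The holder stands further back, at about (450,235). In the top view the spare peg is at about (258,265), the full stand at (381,265) and the holder at (497,308). I'll zoom in next.

Run:
```python
from h import *
import pickle
s,t=[pickle.load(open(n+".pkl","rb")) for n in("side","top")]
A=cv2.resize(s["pixels"][150:350,290:400,::-1],None,fx=3,fy=3,interpolation=cv2.INTER_CUBIC)
cv2.imwrite("pics/sA.png",A)
B=cv2.resize(t["pixels"][170:280,190:435,::-1],None,fx=3.2,fy=3.2,interpolation=cv2.INTER_CUBIC)
cv2.imwrite("pics/tA.png",B)
```

```text
(no output)
```

View pics/sA.png

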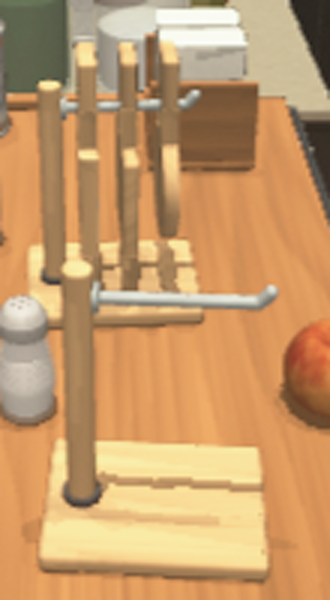

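View pics/tA.png

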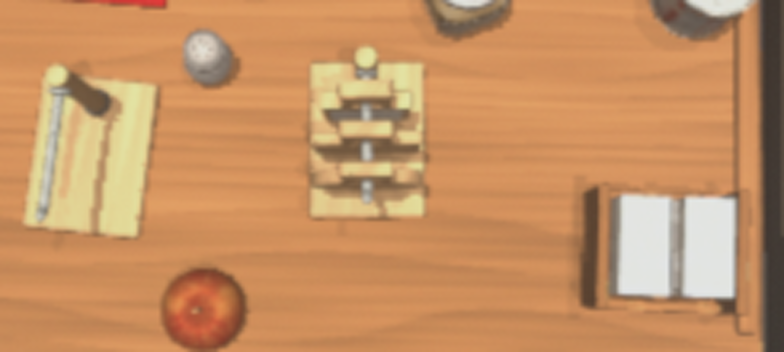

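The crops show the round trivet in front, the square one second and the board rearmost. The spare stand is yawed, and the divider shows as a grey strip between the boxes. Next I'll compute positions.

Run:
```python
from h import *
import pickle
s,t=[pickle.load(open(n+".pkl","rb")) for n in("side","top")]
S=lambda u,v:(290+u/3,150+v/3); T=lambda u,v:(190+u/3.2,170+v/3.2)
f=dict(spare_post=((77,268),(57,75)),spare_tip=((272,287),(41,217)),full_post=((49,86),(366,57)),full_tip=((194,95),(367,200)),
 round_grip=((170,45),(366,170)),sq_grip=((128,48),(366,129)),bd_grip=((87,46),(366,91)))
for k,(a,b) in f.items():
    X,e=tri(s,S(*a),t,T(*b)); print(k,X.round(4),round(e,4))
for k,b,z in[("sp post",(57,75),.237),("sp tip",(41,215),.222),("full post",(366,57),.237),("full tip",(367,200),.222),("round",(366,170),.261),("sq",(366,129),.261),("bd",(366,91),.261)]:
    print("top",k,on(t,*T(*b),z).round(4))
# foot corners of spare / full at z=.067
for n,P in (("spare",[(47,76),(157,84),(137,237),(25,226)]),("full",[(310,63),(424,64),(424,217),(310,217)])):
    print(n,[on(t,*T(*p),.067)[:2].round(3).tolist() for p in P])
# boxes: white mask
hsv=cv2.cvtColor(t["pixels"],cv2.COLOR_RGB2HSV); m=((hsv[...,1]<40)&(hsv[...,2]>190)).astype(np.uint8)
m[:, :375]=0;m[:,425:]=0;m[:225]=0;m[268:]=0
n,l,st,ce=cv2.connectedComponentsWithStats(m)
for i in range(1,n):
    if st[i,4]>60:
        cs,_=cv2.findContours((l==i).astype(np.uint8),0,2); R=cv2.minAreaRect(cs[0]); print(st[i],R)
        print([on(t,*p,.176)[:2].round(4).tolist() for p in cv2.boxPoints(R)], on(t,*ce[i],.176).round(4))
print("gap rows"); print(t["pixels"][246,378:424].tolist())
```

```text
spare_post [0.6062 0.2561 0.2347] 0.0028
spare_tip [0.4997 0.264  0.2258] 0.0032
full_post [0.6267 0.0238 0.2337] 0.003
full_tip [0.52   0.0198 0.2227] 0.0045
round_grip [0.5391 0.021  0.2634] 0.0036
sq_grip [0.5692 0.022  0.2619] 0.0034
bd_grip [0.5978 0.0228 0.2642] 0.0048
top sp post [0.6045 0.2557 0.237 ]
top sp tip [0.4998 0.2652 0.222 ]
top full post [0.6247 0.0238 0.237 ]
top full tip [0.5178 0.0201 0.222 ]
top round [0.5375 0.0213 0.261 ]
top sq [0.5676 0.0221 0.261 ]
top bd [0.5957 0.0229 0.261 ]
spare [[0.626, 0.301], [0.622, 0.205], [0.49, 0.216], [0.496, 0.312]]
full [[0.644, 0.074], [0.646, -0.025], [0.513, -0.028], [0.511, 0.069]]
[383 231  17  31 471] ((391.0147399902344, 246.1464385986328), (15.278409957885742, 30.265403747558594), 2.38594388961792)
[[0.4547, -0.1768], [0.5304, -0.1794], [0.5298, -0.2179], [0.4541, -0.215]] [ 0.492  -0.1971  0.176 ]
[404 232  15  31 463] ((411.0, 247.0), (30.0, 14.0), 90.0)
[[0.5285, -0.2298], [0.5295, -0.2651], [0.4544, -0.265], [0.4535, -0.23]] [ 0.4915 -0.2476  0.176 ]
gap rows
[[194, 134, 88], [182, 128, 85], [147, 113, 88], [127, 112, 98], [135, 125, 113], [176, 171, 162], [217, 217, 214], [226, 227, 224], [227, 228, 225], [226, 228, 225], [227, 228, 225], [227, 228, 226], [227, 228, 227], [227, 228, 226], [227, 228, 224], [227, 228, 224], [227, 228, 225], [226, 228, 224], [226, 228, 225], [226, 228, 225], [223, 225, 221], [184, 183, 176], [172, 164, 155], [160, 151, 141], [140, 131, 119], [159, 153, 143], [211, 212, 206], [225, 227, 224], [227, 228, 225], [226, 228, 225], [226, 228, 225], [226, 228, 225], [227, 228, 226], [226, 228, 226], [227, 228, 225], [226, 228, 224], [226, 228, 225], [226, 228, 225], [226, 228, 225], [226, 228, 225], [223, 225, 221], [176, 173, 165], [145, 115, 94], [180, 125, 86], [192, 133, 89], [189, 131, 89]]
```

```bash
cat > to.py <<'E'
import sys
from h import *
from scipy.spatial.transform import Rotation as Ro
a=[float(x) for x in sys.argv[1:]]
o=r.observe(); Rm=Ro.from_euler("xyz",o["ee_rot"]); 
d=Rm.inv().apply(np.array(a[:3])-o["tool_pos"])
print("t",round(o["time"],2),"units",(d/.8).round(4),"mm",round(np.linalg.norm(d)*1e3,1),"rpy",o["ee_rot"].round(4),"pos",o["tool_pos"].round(4),"F",o["ft_force"].round(1))
if len(a)>3: print("turn",round(-((a[3]-o["ee_rot"][2]+np.pi)%(2*np.pi)-np.pi)/.5,4))
E
python3 -m handwheel '[{"jaw":0.4,"xyz":[0,0,-0.06],"turn":0.293},{"jaw":0.4,"xyz":[0,0,-0.06],"turn":0.293},{"jaw":0.4,"xyz":[0,0,-0.05],"turn":0},{"jaw":0.4,"xyz":[0,0,0],"turn":0}]' 30; python3 to.py 0.538 0.021 0.35 0.037
```

```text
time: 0.5
tool_pos: [0.1873, -0.5461, 0.3615]
ee_rot: [3.13, -0.002, 0.038]
ft_force: [1.0, 0.2, 0.3]
finger_gap: 0.714
grip_force: 0.0
t 0.5 units [ 0.4649 -0.6919  0.0076] mm 666.9 rpy [ 3.1304e+00 -2.0000e-03  3.7900e-02] pos [ 0.1873 -0.5461  0.3615] F [1.  0.2 0.3]
turn 0.0018
```

```bash
python3 -m handwheel '[{"jaw":0.2,"xyz":[0.033,-0.049,0],"turn":0},{"jaw":0.2,"xyz":[0.033,-0.049,0],"turn":0},{"jaw":0.2,"xyz":[0.033,-0.049,0],"turn":0},{"jaw":0.2,"xyz":[0.033,-0.049,0],"turn":0},{"jaw":0.2,"xyz":[0.033,-0.049,0],"turn":0},{"jaw":0.2,"xyz":[0.033,-0.049,0],"turn":0},{"jaw":0.2,"xyz":[0.033,-0.049,0],"turn":0},{"jaw":0.2,"xyz":[0.033,-0.049,0],"turn":0},{"jaw":0.2,"xyz":[0.033,-0.049,0],"turn":0},{"jaw":0.2,"xyz":[0.033,-0.049,0],"turn":0}]'; python3 -m handwheel '[{"jaw":0.2,"xyz":[0.033,-0.049,0],"turn":0},{"jaw":0.2,"xyz":[0.033,-0.049,0],"turn":0},{"jaw":0.2,"xyz":[0.033,-0.049,0],"turn":0},{"jaw":0.2,"xyz":[0.033,-0.049,0],"turn":0},{"jaw":0.2,"xyz":[0,0,0],"turn":0},{"jaw":0.2,"xyz":[0,0,0],"turn":0}]'; python3 to.py 0.538 0.021 0.236 0.037
```

```text
time: 1.5
tool_pos: [0.4359, -0.1401, 0.3544]
ee_rot: [-3.141, 0.001, 0.038]
ft_force: [0.1, 0.4, -0.3]
finger_gap: 0.597
grip_force: 0.0
time: 2.1
tool_pos: [0.535, 0.0191, 0.3539]
ee_rot: [3.141, 0.003, 0.04]
ft_force: [0.8, -0.1, -0.1]
finger_gap: 0.603
grip_force: 0.0
t 2.1 units [ 0.0044 -0.0022  0.1474] mm 118.0 rpy [3.1411 0.0032 0.0401] pos [0.535  0.0191 0.3539] F [ 0.8 -0.1 -0.1]
turn 0.0063
```

```bash
python3 -m handwheel '[{"jaw":0.2,"xyz":[0.004,-0.002,0.04],"turn":0.006},{"jaw":0.2,"xyz":[0,0,0.05],"turn":0},{"jaw":0.2,"xyz":[0,0,0.035],"turn":0},{"jaw":0.2,"xyz":[0,0,0.022],"turn":0},{"jaw":0.2,"xyz":[0,0,0],"turn":0},{"jaw":0.2,"xyz":[0,0,0],"turn":0}]' 30;python3 to.py 0.538 0.021 0.236 0.037;  python3 -m handwheel '[{"jaw":-0.3,"xyz":[0,0,0],"turn":0},{"jaw":-0.5,"xyz":[0,0,0],"turn":0},{"jaw":-0.5,"xyz":[0,0,0],"turn":0},{"jaw":-0.5,"xyz":[0,0,0],"turn":0},{"jaw":-0.5,"xyz":[0,0,0],"turn":0}]' 40
```

```text
time: 2.7
tool_pos: [0.538, 0.0189, 0.2382]
ee_rot: [3.141, 0.0, 0.033]
ft_force: [-0.1, 0.1, 0.5]
finger_gap: 0.598
grip_force: 0.0
t 2.7 units [ 0.     -0.0026  0.0028] mm 3.1 rpy [3.1411e+00 2.0000e-04 3.2900e-02] pos [0.538  0.0189 0.2382] F [-0.1  0.1  0.5]
turn -0.0081
time: 3.2
tool_pos: [0.5392, 0.0203, 0.2391]
ee_rot: [3.141, -0.002, 0.035]
ft_force: [-0.7, -0.1, 6.4]
finger_gap: 0.425
grip_force: 40.0
```

```bash
python3 -m handwheel '[{"jaw":-0.5,"xyz":[0,0,-0.008],"turn":0},{"jaw":-0.5,"xyz":[0,0,-0.008],"turn":0},{"jaw":-0.5,"xyz":[0,0,0],"turn":0},{"jaw":-0.5,"xyz":[0,0,0],"turn":0}]';  python3 to.py 0.47 0.018 0.249
```

```text
time: 3.6
tool_pos: [0.5384, 0.0202, 0.2505]
ee_rot: [3.141, 0.0, 0.035]
ft_force: [0.2, -0.4, -1.0]
finger_gap: 0.422
grip_force: 40.0
t 3.6 units [-0.0856 -0.0002  0.0019] mm 68.5 rpy [3.1414e+00 4.0000e-04 3.4800e-02] pos [0.5384 0.0202 0.2505] F [ 0.2 -0.4 -1. ]
```

```bash
python3 -m handwheel '[{"jaw":-0.5,"xyz":[-0.015,0,0],"turn":0},{"jaw":-0.5,"xyz":[-0.02,0,0],"turn":0},{"jaw":-0.5,"xyz":[-0.025,0,0],"turn":0},{"jaw":-0.5,"xyz":[-0.03,0,0],"turn":0},{"jaw":-0.5,"xyz":[0,0,-0.04],"turn":0.122},{"jaw":-0.5,"xyz":[0,0,-0.04],"turn":0.122},{"jaw":-0.5,"xyz":[0,0,0],"turn":0}]';  python3 to.py 0.455 0.2682 0.3 -0.085
```

```text
time: 4.3
tool_pos: [0.4676, 0.0175, 0.3185]
ee_rot: [3.141, -0.008, -0.088]
ft_force: [0.3, -0.0, -1.1]
finger_gap: 0.418
grip_force: 40.0
t 4.3 units [-0.0433 -0.3108  0.0227] mm 251.7 rpy [ 3.1412 -0.0078 -0.0877] pos [0.4676 0.0175 0.3185] F [ 0.3 -0.  -1.1]
turn -0.0055
```

```bash
python3 -m handwheel '[{"jaw":-0.5,"xyz":[-0.007,-0.052,0],"turn":0},{"jaw":-0.5,"xyz":[-0.007,-0.052,0],"turn":0},{"jaw":-0.5,"xyz":[-0.007,-0.052,0],"turn":0},{"jaw":-0.5,"xyz":[-0.007,-0.052,0],"turn":0},{"jaw":-0.5,"xyz":[-0.007,-0.052,0],"turn":0},{"jaw":-0.5,"xyz":[-0.007,-0.052,0.02],"turn":0},{"jaw":-0.5,"xyz":[0,0,0.05],"turn":0},{"jaw":-0.5,"xyz":[0,0,0],"turn":0},{"jaw":-0.5,"xyz":[0,0,0],"turn":0}]';  python3 to.py 0.4555 0.2687 0.2505 -0.085
```

```text
time: 5.2
tool_pos: [0.4538, 0.2686, 0.2577]
ee_rot: [3.139, 0.003, -0.087]
ft_force: [0.5, -0.9, -0.9]
finger_gap: 0.423
grip_force: 40.0
t 5.2 units [ 0.0021 -0.0004  0.009 ] mm 7.4 rpy [ 3.1395e+00  2.8000e-03 -8.6800e-02] pos [0.4538 0.2686 0.2577] F [ 0.5 -0.9 -0.9]
turn -0.0036
```

```bash
python3 -m handwheel '[{"jaw":-0.5,"xyz":[0.002,0,0.009],"turn":0},{"jaw":-0.5,"xyz":[0.02,0,0],"turn":0},{"jaw":-0.5,"xyz":[0.02,0,0],"turn":0},{"jaw":-0.5,"xyz":[0.02,0,0],"turn":0},{"jaw":-0.5,"xyz":[0,0,0],"turn":0}]';  python3 to.py 0.573 0.2587 0.2505 -0.085
```

```text
time: 5.7
tool_pos: [0.5078, 0.2644, 0.2515]
ee_rot: [-3.141, -0.002, -0.089]
ft_force: [-0.1, -0.2, -1.2]
finger_gap: 0.424
grip_force: 40.0
t 5.7 units [ 0.0818 -0.0002  0.0014] mm 65.5 rpy [-3.1413e+00 -2.3000e-03 -8.9400e-02] pos [0.5078 0.2644 0.2515] F [-0.1 -0.2 -1.2]
turn -0.0088
```

Threading with no contact force. I'll continue and lower.

```bash
python3 -m handwheel '[{"jaw":-0.5,"xyz":[0.02,0,0],"turn":0},{"jaw":-0.5,"xyz":[0.03,0,0],"turn":0},{"jaw":-0.5,"xyz":[0.022,0,0],"turn":0},{"jaw":-0.5,"xyz":[0.009,0,0],"turn":0},{"jaw":-0.5,"xyz":[0,0,0.008],"turn":0},{"jaw":-0.5,"xyz":[0,0,0.006],"turn":0},{"jaw":-0.5,"xyz":[0,0,0],"turn":0},{"jaw":-0.5,"xyz":[0,0,0],"turn":0}]';  python3 to.py 0.573 0.2587 0.2385 -0.085
```

```text
time: 6.5
tool_pos: [0.5678, 0.2594, 0.2402]
ee_rot: [3.141, 0.001, -0.087]
ft_force: [0.7, 0.1, -2.1]
finger_gap: 0.421
grip_force: 40.0
t 6.5 units [0.0066 0.0004 0.0021] mm 5.5 rpy [ 3.1413e+00  8.0000e-04 -8.6700e-02] pos [0.5678 0.2594 0.2402] F [ 0.7  0.1 -2.1]
turn -0.0034
```

```bash
python3 -m handwheel '[{"jaw":-0.5,"xyz":[0.003,0,0.002],"turn":0},{"jaw":-0.5,"xyz":[0,0,0.001],"turn":0},{"jaw":-0.5,"xyz":[0,0,0],"turn":0}]';   python3 -m handwheel '[{"jaw":0.1,"xyz":[0,0,0],"turn":0},{"jaw":0.2,"xyz":[0,0,0],"turn":0},{"jaw":0.2,"xyz":[0,0,0],"turn":0},{"jaw":0.2,"xyz":[0,0,0],"turn":0},{"jaw":0.2,"xyz":[0,0,-0.03],"turn":0},{"jaw":0.2,"xyz":[0,0,-0.06],"turn":0},{"jaw":0.2,"xyz":[0,0,-0.06],"turn":0},{"jaw":0.2,"xyz":[0,0,0],"turn":-0.122},{"jaw":0.2,"xyz":[0,0,0],"turn":-0.122},{"jaw":0.2,"xyz":[0,0,0],"turn":0}]';python3 to.py 0.568 0.0215 0.33 0.037; python3 -c "
from h import *
s=shot('side');t=shot('top')
A=cv2.resize(s['pixels'][150:350,290:400,::-1],None,fx=3,fy=3)
B=cv2.resize(t['pixels'][170:280,190:370,::-1],None,fx=2.6,fy=2.6)
C=np.zeros((600,800,3),np.uint8);C[:600,:330]=A;C[:286,331:331+468]=B;cv2.imwrite('pics/c1.png',C)"
```

```text
time: 6.8
tool_pos: [0.5702, 0.2594, 0.2392]
ee_rot: [-3.141, 0.0, -0.087]
ft_force: [-3.2, -0.4, 5.0]
finger_gap: 0.423
grip_force: 40.0
time: 7.8
tool_pos: [0.5714, 0.2592, 0.3581]
ee_rot: [-3.142, -0.001, 0.035]
ft_force: [-0.5, 0.0, -0.2]
finger_gap: 0.604
grip_force: 0.0
t 7.8 units [-0.0145  0.2968  0.0351] mm 239.3 rpy [-3.1415e+00 -7.0000e-04  3.4600e-02] pos [0.5714 0.2592 0.3581] F [-0.5  0.  -0.2]
turn -0.0048
```

View pics/c1.png

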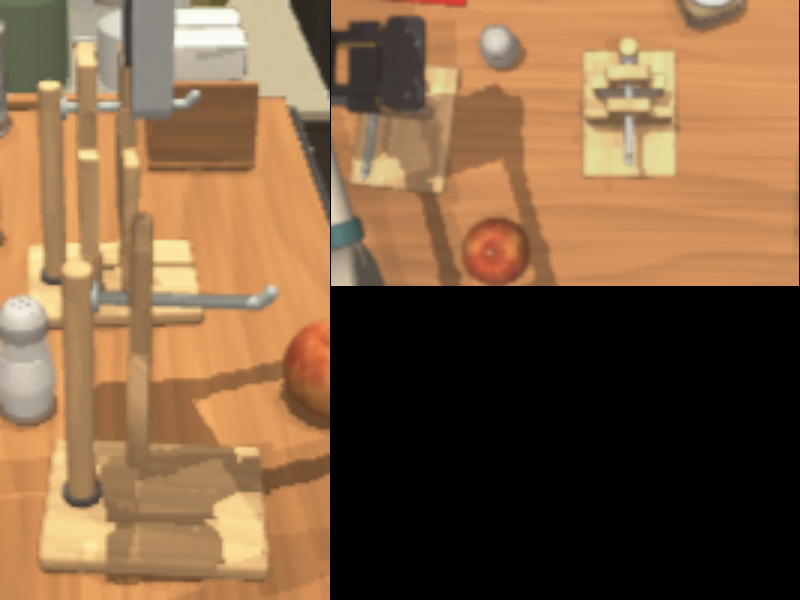

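The round trivet hangs on the spare peg (around (140,340) in the side crop), and the square trivet and board are still on the full hook. Next is the square trivet.

```bash
python3 -m handwheel '[{"jaw":0.2,"xyz":[-0.003,0.05,0],"turn":0},{"jaw":0.2,"xyz":[-0.003,0.05,0],"turn":0},{"jaw":0.2,"xyz":[-0.003,0.05,0],"turn":0},{"jaw":0.2,"xyz":[-0.003,0.05,0],"turn":0},{"jaw":0.2,"xyz":[-0.003,0.05,0],"turn":0},{"jaw":0.2,"xyz":[0,0.047,0],"turn":-0.005},{"jaw":0.2,"xyz":[0,0,0.04],"turn":0},{"jaw":0.2,"xyz":[0,0,0],"turn":0},{"jaw":0.2,"xyz":[0,0,0],"turn":0}]'; python3 to.py 0.568 0.0218 0.237 0.037
```

```text
time: 8.8
tool_pos: [0.5671, 0.0215, 0.3254]
ee_rot: [-3.141, 0.002, 0.037]
ft_force: [-1.0, 0.3, -0.3]
finger_gap: 0.603
grip_force: 0.0
t 8.8 units [ 0.0014 -0.0003  0.1105] mm 88.4 rpy [-3.1411e+00  1.9000e-03  3.6800e-02] pos [0.5671 0.0215 0.3254] F [-1.   0.3 -0.3]
turn -0.0004
```

```bash
python3 -m handwheel '[{"jaw":0.2,"xyz":[0,0,0.045],"turn":0},{"jaw":0.2,"xyz":[0,0,0.045],"turn":0},{"jaw":0.2,"xyz":[0,0,0.02],"turn":0},{"jaw":0.2,"xyz":[0,0,0],"turn":0},{"jaw":-0.3,"xyz":[0,0,0],"turn":0},{"jaw":-0.5,"xyz":[0,0,0],"turn":0},{"jaw":-0.5,"xyz":[0,0,0],"turn":0},{"jaw":-0.5,"xyz":[0,0,0],"turn":0},{"jaw":-0.5,"xyz":[0,0,0],"turn":0}]' 40;python3 to.py 0.568 0.0218 0.237 0.037;  python3 -m handwheel '[{"jaw":-0.5,"xyz":[0,0,-0.008],"turn":0},{"jaw":-0.5,"xyz":[0,0,-0.008],"turn":0},{"jaw":-0.5,"xyz":[0,0,0],"turn":0},{"jaw":-0.5,"xyz":[0,0,0],"turn":0}]'
```

```text
time: 9.7
tool_pos: [0.5687, 0.0217, 0.2398]
ee_rot: [-3.141, -0.004, 0.037]
ft_force: [0.5, 1.1, 6.1]
finger_gap: 0.423
grip_force: 40.0
t 9.7 units [-0.0009 -0.0001  0.0035] mm 2.9 rpy [-3.1411 -0.0043  0.0373] pos [0.5687 0.0217 0.2398] F [0.5 1.1 6.1]
turn 0.0006
time: 10.1
tool_pos: [0.5673, 0.0211, 0.2506]
ee_rot: [3.141, 0.0, 0.037]
ft_force: [-0.3, -0.3, -2.0]
finger_gap: 0.425
grip_force: 40.0
```

```bash
python3 -m handwheel '[{"jaw":-0.5,"xyz":[-0.015,0,0],"turn":0},{"jaw":-0.5,"xyz":[-0.02,0,0],"turn":0},{"jaw":-0.5,"xyz":[-0.02,0,0],"turn":0},{"jaw":-0.5,"xyz":[-0.03,0,0],"turn":0},{"jaw":-0.5,"xyz":[-0.04,0,0],"turn":0},{"jaw":-0.5,"xyz":[0,0,-0.04],"turn":0.122},{"jaw":-0.5,"xyz":[0,0,-0.04],"turn":0.122},{"jaw":-0.5,"xyz":[0,0,0],"turn":0}]';  python3 to.py 0.4555 0.2687 0.2505 -0.085
```

```text
time: 10.9
tool_pos: [0.4684, 0.0173, 0.3184]
ee_rot: [3.141, -0.008, -0.085]
ft_force: [1.2, -0.4, -1.4]
finger_gap: 0.423
grip_force: 40.0
t 10.9 units [-0.0435 -0.3117  0.0844] mm 260.7 rpy [ 3.1412 -0.0077 -0.0853] pos [0.4684 0.0173 0.3184] F [ 1.2 -0.4 -1.4]
turn -0.0005
```

```bash
python3 -m handwheel '[{"jaw":-0.5,"xyz":[-0.007,-0.052,0],"turn":0},{"jaw":-0.5,"xyz":[-0.007,-0.052,0],"turn":0},{"jaw":-0.5,"xyz":[-0.007,-0.052,0],"turn":0},{"jaw":-0.5,"xyz":[-0.007,-0.052,0],"turn":0},{"jaw":-0.5,"xyz":[-0.007,-0.052,0],"turn":0},{"jaw":-0.5,"xyz":[-0.007,-0.052,0.02],"turn":0},{"jaw":-0.5,"xyz":[0,0,0.05],"turn":0},{"jaw":-0.5,"xyz":[0,0,0.012],"turn":0},{"jaw":-0.5,"xyz":[0,0,0],"turn":0},{"jaw":-0.5,"xyz":[0,0,0],"turn":0}]';  python3 to.py 0.538 0.2617 0.2505 -0.085
```

```text
time: 11.9
tool_pos: [0.4556, 0.2684, 0.2498]
ee_rot: [-3.142, -0.001, -0.086]
ft_force: [0.7, 0.5, 0.5]
finger_gap: 0.424
grip_force: 40.0
t 11.9 units [ 0.1033 -0.0005 -0.0008] mm 82.7 rpy [-3.1415e+00 -9.0000e-04 -8.5700e-02] pos [0.4556 0.2684 0.2498] F [0.7 0.5 0.5]
turn -0.0014
```

```bash
python3 -m handwheel '[{"jaw":-0.5,"xyz":[0.02,0,-0.001],"turn":0},{"jaw":-0.5,"xyz":[0.02,0,0],"turn":0},{"jaw":-0.5,"xyz":[0.02,0,0],"turn":0},{"jaw":-0.5,"xyz":[0.025,0,0],"turn":0},{"jaw":-0.5,"xyz":[0.016,0,0],"turn":0},{"jaw":-0.5,"xyz":[0,0,0],"turn":0}]'; python3 -m handwheel '[{"jaw":-0.5,"xyz":[0,0,0.008],"turn":0},{"jaw":-0.5,"xyz":[0,0,0.006],"turn":0},{"jaw":-0.5,"xyz":[0,0,0.002],"turn":0},{"jaw":-0.5,"xyz":[0,0,0],"turn":0},{"jaw":-0.5,"xyz":[0,0,0],"turn":0}]';  python3 to.py 0.538 0.2617 0.2385 -0.085
```

```text
time: 12.5
tool_pos: [0.5382, 0.2617, 0.2493]
ee_rot: [3.141, -0.001, -0.087]
ft_force: [-0.7, -0.3, -1.1]
finger_gap: 0.425
grip_force: 40.0
time: 13.0
tool_pos: [0.5352, 0.2622, 0.2398]
ee_rot: [-3.141, -0.003, -0.084]
ft_force: [-0.5, -1.8, 9.1]
finger_gap: 0.422
grip_force: 40.0
t 13.0 units [0.0036 0.0003 0.0016] mm 3.1 rpy [-3.1411e+00 -3.1000e-03 -8.3900e-02] pos [0.5352 0.2622 0.2398] F [-0.5 -1.8  9.1]
turn 0.0021
```

```bash
python3 -m handwheel '[{"jaw":0.1,"xyz":[0,0,-0.001],"turn":0},{"jaw":0.2,"xyz":[0,0,0],"turn":0},{"jaw":0.2,"xyz":[0,0,0],"turn":0},{"jaw":0.2,"xyz":[0,0,0],"turn":0},{"jaw":0.2,"xyz":[0,0,-0.03],"turn":0},{"jaw":0.2,"xyz":[0,0,-0.06],"turn":0},{"jaw":0.2,"xyz":[0,0,-0.03],"turn":0},{"jaw":0.2,"xyz":[0,0,0],"turn":-0.122},{"jaw":0.2,"xyz":[0,0,0],"turn":-0.122},{"jaw":0.2,"xyz":[0,0,0],"turn":0}]';python3 to.py 0.597 0.0228 0.33 0.037
```

```text
time: 14.0
tool_pos: [0.5356, 0.2623, 0.3336]
ee_rot: [3.141, 0.0, 0.037]
ft_force: [-0.1, 0.6, 1.2]
finger_gap: 0.601
grip_force: 0.0
t 14.0 units [0.0656 0.302  0.0046] mm 247.3 rpy [3.1415e+00 3.0000e-04 3.7300e-02] pos [0.5356 0.2623 0.3336] F [-0.1  0.6  1.2]
turn 0.0005
```

```bash
python3 -m handwheel '[{"jaw":0.2,"xyz":[0.011,0.05,0],"turn":0},{"jaw":0.2,"xyz":[0.011,0.05,0],"turn":0},{"jaw":0.2,"xyz":[0.011,0.05,0],"turn":0},{"jaw":0.2,"xyz":[0.011,0.05,0],"turn":0},{"jaw":0.2,"xyz":[0.011,0.05,0],"turn":0},{"jaw":0.2,"xyz":[0.0105,0.052,0],"turn":0},{"jaw":0.2,"xyz":[0,0,0],"turn":0},{"jaw":0.2,"xyz":[0,0,0],"turn":0}]'; python3 to.py 0.597 0.0228 0.237 0.037; python3 -c "
from h import *
s=shot('side');t=shot('top')
A=cv2.resize(s['pixels'][150:350,290:400,::-1],None,fx=3,fy=3)
B=cv2.resize(t['pixels'][170:280,190:370,::-1],None,fx=2.6,fy=2.6)
C=np.zeros((600,800,3),np.uint8);C[:600,:330]=A;C[:286,331:331+468]=B;cv2.imwrite('pics/c2.png',C)"
```

```text
time: 14.8
tool_pos: [0.5969, 0.0221, 0.3331]
ee_rot: [-3.141, 0.001, 0.034]
ft_force: [0.6, 0.9, 0.3]
finger_gap: 0.597
grip_force: 0.0
t 14.8 units [ 0.0003 -0.0007  0.1201] mm 96.1 rpy [-3.1407e+00  1.5000e-03  3.4300e-02] pos [0.5969 0.0221 0.3331] F [0.6 0.9 0.3]
turn -0.0053
```

View pics/c2.png

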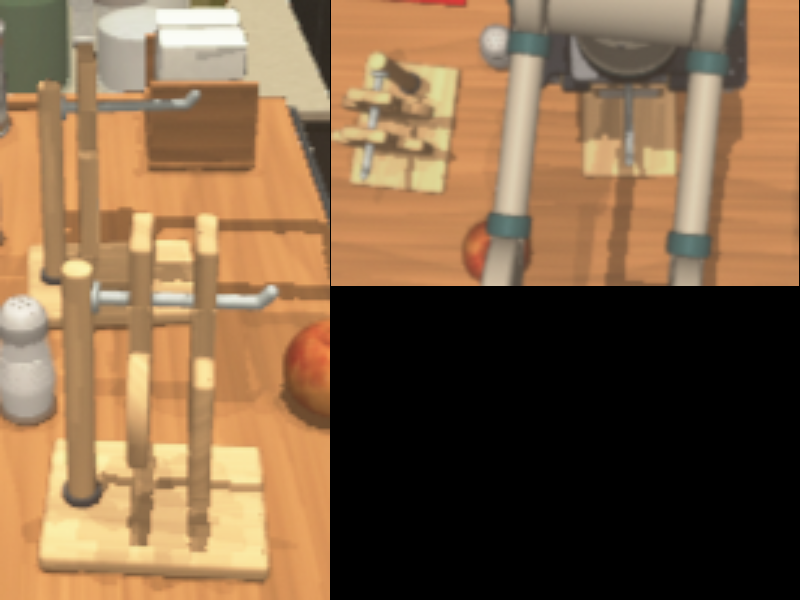

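Both trivets hang well on the spare peg (handles at about (140,240) and (205,240)), and the board is alone on the full hook. Now I'll take the board.

```bash
python3 -m handwheel '[{"jaw":0.2,"xyz":[0,-0.0005,0.045],"turn":-0.005},{"jaw":0.2,"xyz":[0,0,0.045],"turn":0},{"jaw":0.2,"xyz":[0,0,0.03],"turn":0},{"jaw":0.2,"xyz":[0,0,0],"turn":0},{"jaw":-0.3,"xyz":[0,0,0],"turn":0},{"jaw":-0.5,"xyz":[0,0,0],"turn":0},{"jaw":-0.5,"xyz":[0,0,0],"turn":0},{"jaw":-0.5,"xyz":[0,0,0],"turn":0},{"jaw":-0.5,"xyz":[0,0,0],"turn":0}]' 60;python3 to.py 0.597 0.0228 0.237 0.037;  python3 -m handwheel '[{"jaw":-0.5,"xyz":[0,0,-0.008],"turn":0},{"jaw":-0.5,"xyz":[0,0,-0.008],"turn":0},{"jaw":-0.5,"xyz":[0,0,0],"turn":0},{"jaw":-0.5,"xyz":[0,0,0],"turn":0}]'
```

```text
time: 15.8
tool_pos: [0.5981, 0.0237, 0.2398]
ee_rot: [-3.141, -0.004, 0.04]
ft_force: [-0.1, 1.3, 7.4]
finger_gap: 0.42
grip_force: 60.0
t 15.8 units [-0.0014  0.0011  0.0035] mm 3.2 rpy [-3.1409 -0.004   0.0398] pos [0.5981 0.0237 0.2398] F [-0.1  1.3  7.4]
turn 0.0056
time: 16.2
tool_pos: [0.5969, 0.023, 0.2505]
ee_rot: [3.141, 0.0, 0.04]
ft_force: [0.4, -0.2, -1.4]
finger_gap: 0.421
grip_force: 60.0
```

```bash
python3 -m handwheel '[{"jaw":-0.5,"xyz":[-0.015,0,0],"turn":0},{"jaw":-0.5,"xyz":[-0.02,0,0],"turn":0},{"jaw":-0.5,"xyz":[-0.025,0,0],"turn":0},{"jaw":-0.5,"xyz":[-0.04,0,0],"turn":0},{"jaw":-0.5,"xyz":[-0.04,0,0],"turn":0},{"jaw":-0.5,"xyz":[-0.035,0,0],"turn":0},{"jaw":-0.5,"xyz":[0,0,-0.05],"turn":0},{"jaw":-0.5,"xyz":[0,0,-0.05],"turn":0},{"jaw":-0.5,"xyz":[0,0,-0.05],"turn":0},{"jaw":-0.5,"xyz":[0,0,0],"turn":0}]';  python3 to.py 0.492 -0.2235 0.36 1.5708
python3 - <<'E'
from h import *
import pickle
t=pickle.load(open("top.pkl","rb")); g=t["pixels"].astype(float).mean(2)
# per-row box edges across gap
for v in range(236,258,4):
    print(v,g[v,396:407].astype(int).tolist())
for u in(398.5,399,400,401,402,403,403.5): print(u,on(t,u,247,.176).round(4),on(t,u,247,.169).round(4))
# holder outer corners at ends (z=.143)
for p in [(583,187),(583,306),(750,190),(750,310)]: print(p,on(t,190+p[0]/3.2,170+p[1]/3.2,.143).round(4))
E
```

```text
time: 17.2
tool_pos: [0.4584, 0.0174, 0.3758]
ee_rot: [3.14, -0.01, 0.04]
ft_force: [1.2, -0.7, -1.8]
finger_gap: 0.421
grip_force: 60.0
t 17.2 units [0.0298 0.3025 0.0206] mm 243.7 rpy [ 3.1398 -0.0103  0.0398] pos [0.4584 0.0174 0.3758] F [ 1.2 -0.7 -1.8]
turn -3.062
236 [227, 227, 224, 190, 178, 167, 138, 147, 208, 225, 226]
240 [227, 227, 223, 181, 162, 152, 131, 148, 208, 225, 227]
244 [226, 226, 223, 179, 162, 151, 130, 148, 208, 225, 226]
248 [226, 226, 223, 175, 155, 153, 137, 165, 214, 225, 226]
252 [227, 227, 223, 171, 167, 174, 148, 171, 215, 225, 226]
256 [226, 226, 222, 170, 159, 154, 135, 172, 215, 225, 226]
398.5 [ 0.4905 -0.2161  0.176 ] [ 0.4907 -0.2174  0.169 ]
399 [ 0.4905 -0.2173  0.176 ] [ 0.4907 -0.2187  0.169 ]
400 [ 0.4906 -0.2198  0.176 ] [ 0.4908 -0.2212  0.169 ]
401 [ 0.4907 -0.2223  0.176 ] [ 0.4909 -0.2238  0.169 ]
402 [ 0.4907 -0.2249  0.176 ] [ 0.4909 -0.2263  0.169 ]
403 [ 0.4908 -0.2274  0.176 ] [ 0.491  -0.2288  0.169 ]
403.5 [ 0.4908 -0.2286  0.176 ] [ 0.491  -0.2301  0.169 ]
(583, 187) [ 0.5376 -0.1541  0.143 ]
(583, 306) [ 0.4421 -0.1551  0.143 ]
(750, 190) [ 0.5388 -0.2895  0.143 ]
(750, 310) [ 0.4425 -0.2892  0.143 ]
```

Run:
```python
from h import *
import pickle
s=shot('side');t=shot("top");pickle.dump(s,open("side2.pkl","wb"));pickle.dump(t,open("top2.pkl","wb"))
o=r.observe();p=o["tool_pos"];print(p,o["ee_rot"])
for dz in(.045,.005,-.045,-.086,-.127): print(dz,proj(s,p+[-.001,.02 if dz>-.04 else .035,dz]))
u,v=proj(s,p+[0,.035,-.06]).astype(int)
A=cv2.resize(s['pixels'][v-50:v+50,u-32:u+33,::-1],None,fx=6,fy=6,interpolation=cv2.INTER_CUBIC)
B=cv2.resize(t['pixels'][226:272,376:428,::-1],None,fx=7.5,fy=7.5,interpolation=cv2.INTER_CUBIC)
print(u,v,A.shape,B.shape)
C=np.zeros((600,800,3),np.uint8);C[:A.shape[0],:A.shape[1]]=A;C[:B.shape[0],400:400+B.shape[1]]=B;cv2.imwrite('pics/c3.png',C)
```

```text
[0.45636281 0.01762136 0.37069582] [ 3.14134568e+00 -4.77638210e-04  3.97634065e-02]
0.045 [393.88198596  94.44401068]
0.005 [392.18077878 115.08888893]
-0.045 [391.45102222 142.01531837]
-0.086 [389.84109351 161.08493129]
-0.127 [388.31237509 179.19260806]
390 149 (600, 390, 3) (345, 390, 3)
```

View pics/c3.png

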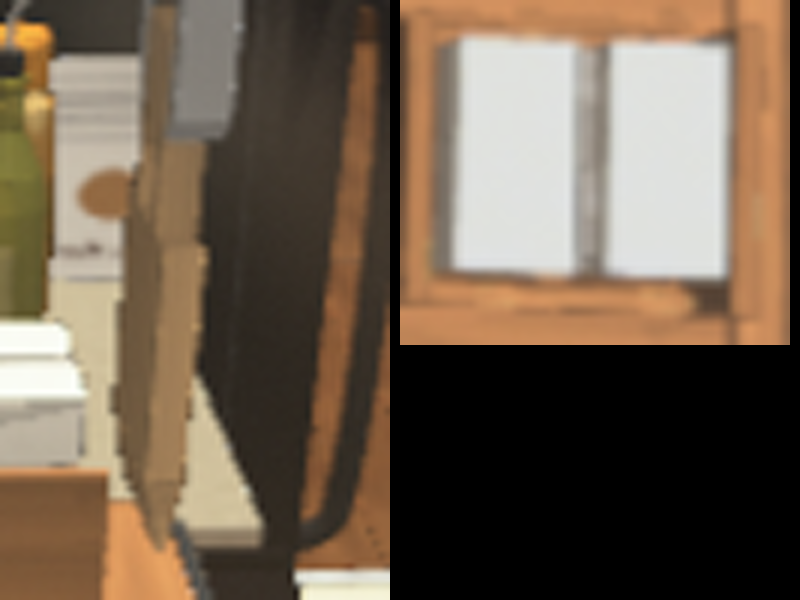

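Side crop: the board hangs vertically in the grip, its lower tip at about (160,545). It sits about 5 mm to the tool's +x. Top crop: there is a light divider strip at about cols 580–595 and a dark free slot at 596–607, so the free side is probably the right (-y). I'll turn the board and go above that slot.

```bash
python3 -m handwheel '[{"jaw":-0.5,"xyz":[0,0,0],"turn":-0.29},{"jaw":-0.5,"xyz":[0,0,0],"turn":-0.29},{"jaw":-0.5,"xyz":[0,0,0],"turn":-0.29},{"jaw":-0.5,"xyz":[0,0,0],"turn":-0.29},{"jaw":-0.5,"xyz":[0,0,0],"turn":-0.29},{"jaw":-0.5,"xyz":[0,0,0],"turn":-0.29},{"jaw":-0.5,"xyz":[0,0,0],"turn":-0.29},{"jaw":-0.5,"xyz":[0,0,0],"turn":-0.29},{"jaw":-0.5,"xyz":[0,0,0],"turn":-0.29},{"jaw":-0.5,"xyz":[0,0,0],"turn":-0.29}]'; python3 -m handwheel '[{"jaw":-0.5,"xyz":[0,0,0],"turn":-0.16},{"jaw":-0.5,"xyz":[0,0,0],"turn":0},{"jaw":-0.5,"xyz":[0,0,0],"turn":0}]';  python3 to.py 0.491 -0.231 0.37 1.5708
```

```text
time: 18.3
tool_pos: [0.4556, 0.0177, 0.3679]
ee_rot: [-3.136, -0.0, 1.496]
ft_force: [-0.1, 0.7, -1.6]
finger_gap: 0.421
grip_force: 60.0
time: 18.6
tool_pos: [0.4562, 0.0177, 0.369]
ee_rot: [-3.138, -0.0, 1.568]
ft_force: [0.4, -1.0, -2.3]
finger_gap: 0.422
grip_force: 60.0
t 18.6 units [-0.3107  0.0444 -0.0015] mm 251.1 rpy [-3.1382e+00 -2.0000e-04  1.5680e+00] pos [0.4562 0.0177 0.369 ] F [ 0.4 -1.  -2.3]
turn -0.0056
```

```bash
python3 -m handwheel '[{"jaw":-0.5,"xyz":[-0.052,0.0074,0],"turn":-0.005},{"jaw":-0.5,"xyz":[-0.052,0.0074,0],"turn":0},{"jaw":-0.5,"xyz":[-0.052,0.0074,0],"turn":0},{"jaw":-0.5,"xyz":[-0.052,0.0074,0],"turn":0},{"jaw":-0.5,"xyz":[-0.052,0.0074,0],"turn":0},{"jaw":-0.5,"xyz":[-0.051,0.0074,0],"turn":0},{"jaw":-0.5,"xyz":[0,0,0.015],"turn":0},{"jaw":-0.5,"xyz":[0,0,0],"turn":0},{"jaw":-0.5,"xyz":[0,0,0],"turn":0}]';  python3 to.py 0.491 -0.231 0.335 1.5708
python3 -c "
from h import *
s=shot('side');o=r.observe();p=o['tool_pos'];print(p)
A=cv2.resize(s['pixels'][130:220,315:405,::-1],None,fx=6,fy=6,interpolation=cv2.INTER_CUBIC);cv2.imwrite('pics/c4.png',A)
for d in (-.157,-.13): print([proj(s,p+[dx,.005,d]).round(1).tolist() for dx in(-.035,.035)])"
```

```text
time: 19.5
tool_pos: [0.4924, -0.23, 0.358]
ee_rot: [-3.14, -0.002, 1.572]
ft_force: [-0.9, -0.2, -1.8]
finger_gap: 0.42
grip_force: 60.0
t 19.5 units [-0.0013 -0.0017  0.0287] mm 23.0 rpy [-3.1400e+00 -1.7000e-03  1.5723e+00] pos [ 0.4924 -0.23    0.358 ] F [-0.9 -0.2 -1.8]
turn 0.0029
[ 0.49265218 -0.22990307  0.35866645]
[[369.9, 149.4], [344.7, 149.8]]
[[370.4, 140.1], [344.9, 140.5]]
```

View pics/c4.png

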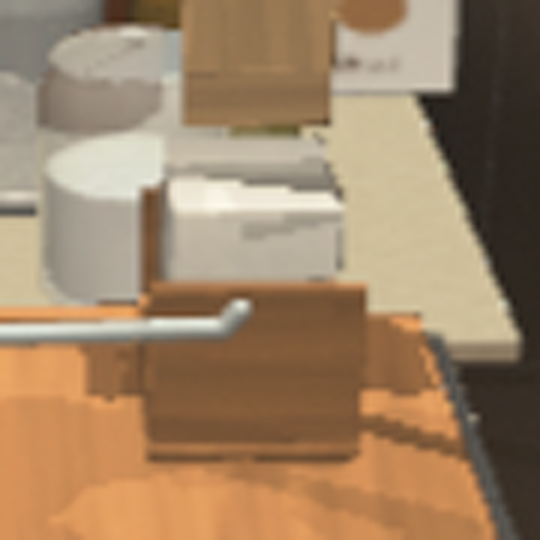

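The board's lower edge is centred over the boxes in x (cols 185–330, row 124, against box cols 167–340). Now I'll feel downward.

```bash
python3 -m handwheel '[{"jaw":-0.5,"xyz":[-0.001,-0.001,0.015],"turn":0.003},{"jaw":-0.5,"xyz":[0,0,0.008],"turn":0},{"jaw":-0.5,"xyz":[0,0,0.002],"turn":0},{"jaw":-0.5,"xyz":[0,0,0],"turn":0}]';  python3 -m handwheel '[{"jaw":-0.5,"xyz":[0,0,0.003],"turn":0},{"jaw":-0.5,"xyz":[0,0,0.002],"turn":0},{"jaw":-0.5,"xyz":[0,0,0],"turn":0}]'; python3 -m handwheel '[{"jaw":-0.5,"xyz":[0,0,0.003],"turn":0},{"jaw":-0.5,"xyz":[0,0,0],"turn":0}]';python3 to.py 0.491 -0.231 0.335 1.5708
```

```text
time: 19.95
tool_pos: [0.4919, -0.2314, 0.3383]
ee_rot: [-3.141, -0.0, 1.571]
ft_force: [-0.7, -0.9, -1.5]
finger_gap: 0.417
grip_force: 60.0
time: 20.25
tool_pos: [0.4922, -0.232, 0.337]
ee_rot: [3.139, 0.002, 1.571]
ft_force: [-2.2, 1.1, 6.2]
finger_gap: 0.42
grip_force: 60.0
time: 20.45
tool_pos: [0.4921, -0.232, 0.3369]
ee_rot: [3.137, 0.003, 1.571]
ft_force: [-2.6, 2.1, 15.8]
finger_gap: 0.422
grip_force: 60.0
t 20.45 units [ 0.0012 -0.0014  0.0023] mm 2.4 rpy [3.1373e+00 3.0000e-03 1.5708e+00] pos [ 0.4921 -0.232   0.3369] F [-2.6  2.1 15.8]
turn 0.0
```

```bash
python3 -m handwheel '[{"jaw":-0.5,"xyz":[0,0,-0.007],"turn":0},{"jaw":-0.5,"xyz":[0.003,-0.001,0],"turn":0},{"jaw":-0.5,"xyz":[0,0,0.004],"turn":0},{"jaw":-0.5,"xyz":[0,0,0.003],"turn":0},{"jaw":-0.5,"xyz":[0,0,0],"turn":0}]'; python3 to.py 0.491 -0.231 0.335 1.5708
```

```text
time: 20.95
tool_pos: [0.4914, -0.2294, 0.3366]
ee_rot: [3.137, 0.003, 1.571]
ft_force: [-3.0, 1.2, 20.4]
finger_gap: 0.42
grip_force: 60.0
t 20.95 units [-0.002  -0.0005  0.002 ] mm 2.3 rpy [3.1374e+00 2.6000e-03 1.5711e+00] pos [ 0.4914 -0.2294  0.3366] F [-3.   1.2 20.4]
turn 0.0006
```

```bash
python3 -c "
from h import *
o=r.observe();print(o['moment'],o['ft_force'])"; python3 -m handwheel '[{"jaw":-0.5,"xyz":[0,0,-0.008],"turn":0},{"jaw":-0.5,"xyz":[0.0025,0,0],"turn":0},{"jaw":-0.5,"xyz":[0,0,0.004],"turn":0},{"jaw":-0.5,"xyz":[0,0,0.003],"turn":0},{"jaw":-0.5,"xyz":[0,0,0],"turn":0}]'; python3 to.py 0.491 -0.231 0.335 1.5708;python3 -c "
from h import *
o=r.observe();print(o['moment'],o['ft_force'])"
```

```text
[0.65486028 0.99992324 0.00948887] [-2.95272287  1.22202462 20.38919919]
time: 21.45
tool_pos: [0.4909, -0.2273, 0.3315]
ee_rot: [-3.139, -0.001, 1.571]
ft_force: [-0.1, 0.0, -1.9]
finger_gap: 0.418
grip_force: 60.0
t 21.45 units [-0.0046  0.0001 -0.0044] mm 5.1 rpy [-3.1392e+00 -1.4000e-03  1.5708e+00] pos [ 0.4909 -0.2273  0.3315] F [-0.1  0.  -1.9]
turn -0.0
[-0.05024198 -0.03390551  0.01744616] [-0.07462268  0.03294392 -1.92543933]
```

Clear of the box top now; I'll continue down gently.

```bash
python3 -m handwheel '[{"jaw":-0.5,"xyz":[0,0,0.003],"turn":0},{"jaw":-0.5,"xyz":[0,0,0],"turn":0}]';  python3 -m handwheel '[{"jaw":-0.5,"xyz":[0,0,0.003],"turn":0},{"jaw":-0.5,"xyz":[0,0,0],"turn":0}]'; python3 -m handwheel '[{"jaw":-0.5,"xyz":[0,0,0.003],"turn":0},{"jaw":-0.5,"xyz":[0,0,0],"turn":0}]';python3 -c "
from h import *
o=r.observe();print(o['moment'],o['ft_force'])"
```

```text
time: 21.65
tool_pos: [0.4912, -0.2274, 0.3302]
ee_rot: [-3.141, -0.001, 1.571]
ft_force: [-0.1, 1.1, -1.6]
finger_gap: 0.422
grip_force: 60.0
time: 21.85
tool_pos: [0.4913, -0.2279, 0.3296]
ee_rot: [3.14, 0.002, 1.571]
ft_force: [0.0, -0.3, 3.9]
finger_gap: 0.425
grip_force: 60.0
time: 22.05
tool_pos: [0.4914, -0.2275, 0.3262]
ee_rot: [3.141, 0.0, 1.571]
ft_force: [0.2, 1.0, -2.0]
finger_gap: 0.417
grip_force: 60.0
[ 0.08429119 -0.10324111 -0.03912737] [ 0.1567449   0.99518175 -2.014994  ]
```

```bash
python3 -m handwheel '[{"jaw":-0.5,"xyz":[0,0,0.004],"turn":0},{"jaw":-0.5,"xyz":[0,0,0],"turn":0}]';  python3 -m handwheel '[{"jaw":-0.5,"xyz":[0,0,0.004],"turn":0},{"jaw":-0.5,"xyz":[0,0,0],"turn":0}]'; python3 -m handwheel '[{"jaw":-0.5,"xyz":[0,0,0.004],"turn":0},{"jaw":-0.5,"xyz":[0,0,0],"turn":0}]';python3 -c "
from h import *
o=r.observe();print(o['moment'],o['ft_force'])"
```

```text
time: 22.25
tool_pos: [0.4911, -0.2274, 0.3217]
ee_rot: [-3.14, -0.001, 1.571]
ft_force: [-0.4, -0.1, -0.3]
finger_gap: 0.421
grip_force: 60.0
time: 22.45
tool_pos: [0.4912, -0.2276, 0.3187]
ee_rot: [-3.141, -0.0, 1.571]
ft_force: [-0.8, -0.7, -2.7]
finger_gap: 0.419
grip_force: 60.0
time: 22.65
tool_pos: [0.4913, -0.2277, 0.3158]
ee_rot: [-3.141, 0.0, 1.571]
ft_force: [0.3, 0.2, -2.0]
finger_gap: 0.423
grip_force: 60.0
[-0.12026753 -0.06523802 -0.01370865] [ 0.25369013  0.15921492 -1.95867319]
```

```bash
for i in 1; do python3 -m handwheel '[{"jaw":-0.5,"xyz":[0,0,0.004],"turn":0},{"jaw":-0.5,"xyz":[0,0,0.003],"turn":0},{"jaw":-0.5,"xyz":[0,0,0],"turn":0}]';  python3 -m handwheel '[{"jaw":-0.5,"xyz":[0,0,0.004],"turn":0},{"jaw":-0.5,"xyz":[0,0,0.003],"turn":0},{"jaw":-0.5,"xyz":[0,0,0],"turn":0}]'; python3 -m handwheel '[{"jaw":-0.5,"xyz":[0,0,0.004],"turn":0},{"jaw":-0.5,"xyz":[0,0,0],"turn":0}]'; done | grep -v ing | grep -E "pos|rot|force"
```

```text
tool_pos: [0.4912, -0.2275, 0.3102]
ee_rot: [-3.141, -0.0, 1.571]
ft_force: [-0.3, 0.0, -2.2]
grip_force: 60.0
tool_pos: [0.4912, -0.2276, 0.3046]
ee_rot: [-3.141, -0.0, 1.571]
ft_force: [-0.4, -0.5, -1.4]
grip_force: 60.0
tool_pos: [0.4913, -0.2279, 0.3016]
ee_rot: [3.142, 0.001, 1.571]
ft_force: [0.8, -0.8, -2.5]
grip_force: 60.0
```

```bash
for i in 1; do python3 -m handwheel '[{"jaw":-0.5,"xyz":[0,0,0.004],"turn":0},{"jaw":-0.5,"xyz":[0,0,0.004],"turn":0},{"jaw":-0.5,"xyz":[0,0,0],"turn":0}]';  python3 -m handwheel '[{"jaw":-0.5,"xyz":[0,0,0.004],"turn":0},{"jaw":-0.5,"xyz":[0,0,0.004],"turn":0},{"jaw":-0.5,"xyz":[0,0,0],"turn":0}]'; python3 -m handwheel '[{"jaw":-0.5,"xyz":[0,0,0.004],"turn":0},{"jaw":-0.5,"xyz":[0,0,0.004],"turn":0},{"jaw":-0.5,"xyz":[0,0,0],"turn":0}]'; done | grep -E "pos|rot|force"; python3 -c "
from h import *
s=shot('side');t=shot('top')
A=cv2.resize(s['pixels'][120:220,310:410,::-1],None,fx=5,fy=5)
B=cv2.resize(t['pixels'][210:280,360:435,::-1],None,fx=4,fy=4)
C=np.zeros((500,800,3),np.uint8);C[:500,:500]=A;C[:280,500:]=B;cv2.imwrite('pics/c5.png',C)"
```

```text
tool_pos: [0.4915, -0.2282, 0.2952]
ee_rot: [3.141, 0.001, 1.571]
ft_force: [0.7, -3.4, -1.6]
grip_force: 60.0
tool_pos: [0.4915, -0.2283, 0.2888]
ee_rot: [3.141, 0.002, 1.571]
ft_force: [1.3, -2.8, -2.0]
grip_force: 60.0
tool_pos: [0.4915, -0.2282, 0.2824]
ee_rot: [3.141, 0.001, 1.571]
ft_force: [0.5, -4.6, -0.9]
grip_force: 60.0
```

View pics/c5.png

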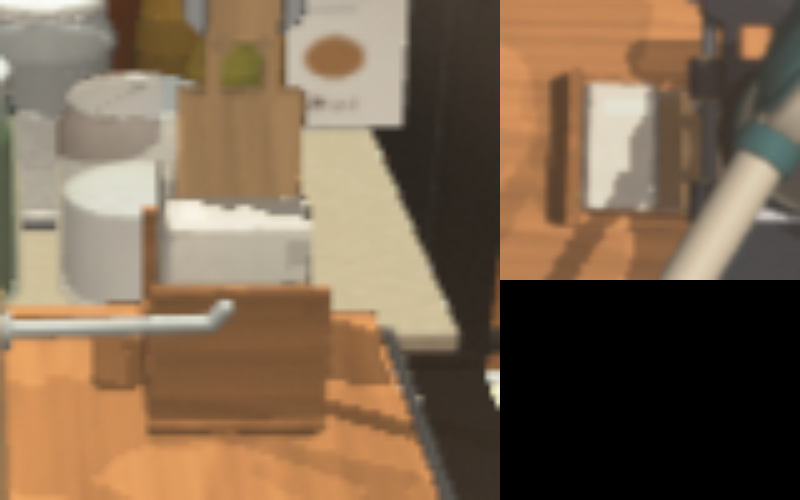

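The board is wedged in (bottom about 50 mm deep), and the left box has moved against the left end. Fy of -4.6 N says to ease to -y.

```bash
for i in 1; do python3 -m handwheel '[{"jaw":-0.5,"xyz":[-0.0015,0,0],"turn":0},{"jaw":-0.5,"xyz":[0,0,0],"turn":0}]';  python3 -m handwheel '[{"jaw":-0.5,"xyz":[0,0,0.004],"turn":0},{"jaw":-0.5,"xyz":[0,0,0.004],"turn":0},{"jaw":-0.5,"xyz":[0,0,0],"turn":0}]'; python3 -m handwheel '[{"jaw":-0.5,"xyz":[0,0,0.004],"turn":0},{"jaw":-0.5,"xyz":[0,0,0.004],"turn":0},{"jaw":-0.5,"xyz":[0,0,0],"turn":0}]'; done | grep -E "pos|rot|force"
```

```text
tool_pos: [0.4915, -0.2286, 0.2824]
ee_rot: [3.141, -0.001, 1.571]
ft_force: [1.6, -3.7, -1.6]
grip_force: 60.0
tool_pos: [0.4911, -0.2287, 0.2758]
ee_rot: [-3.141, -0.0, 1.571]
ft_force: [0.7, -3.1, -2.4]
grip_force: 60.0
tool_pos: [0.4912, -0.2288, 0.2693]
ee_rot: [-3.141, 0.0, 1.571]
ft_force: [0.3, -5.1, -2.3]
grip_force: 60.0
```

```bash
for i in 1; do python3 -m handwheel '[{"jaw":-0.5,"xyz":[-0.002,0,0],"turn":0},{"jaw":-0.5,"xyz":[0,0,0],"turn":0}]';  python3 -m handwheel '[{"jaw":-0.5,"xyz":[0,0,0.004],"turn":0},{"jaw":-0.5,"xyz":[0,0,0.004],"turn":0},{"jaw":-0.5,"xyz":[0,0,0],"turn":0}]'; python3 -m handwheel '[{"jaw":-0.5,"xyz":[0,0,0.004],"turn":0},{"jaw":-0.5,"xyz":[0,0,0.004],"turn":0},{"jaw":-0.5,"xyz":[0,0,0],"turn":0}]'; done | grep -E "pos|rot|force"
```

```text
tool_pos: [0.4911, -0.2296, 0.2693]
ee_rot: [-3.141, -0.002, 1.571]
ft_force: [0.5, -1.8, -2.3]
grip_force: 60.0
tool_pos: [0.491, -0.2298, 0.2628]
ee_rot: [-3.141, -0.001, 1.571]
ft_force: [-0.2, -1.7, -2.0]
grip_force: 60.0
tool_pos: [0.491, -0.23, 0.2564]
ee_rot: [-3.141, -0.001, 1.571]
ft_force: [0.4, -0.7, -2.1]
grip_force: 60.0
```

```bash
for i in 1; do python3 -m handwheel '[{"jaw":-0.5,"xyz":[0,0,0.005],"turn":0},{"jaw":-0.5,"xyz":[0,0,0.005],"turn":0},{"jaw":-0.5,"xyz":[0,0,0.003],"turn":0},{"jaw":-0.5,"xyz":[0,0,0],"turn":0}]';  python3 -m handwheel '[{"jaw":-0.5,"xyz":[0,0,0.005],"turn":0},{"jaw":-0.5,"xyz":[0,0,0.005],"turn":0},{"jaw":-0.5,"xyz":[0,0,0],"turn":0}]'; python3 -m handwheel '[{"jaw":-0.5,"xyz":[0,0,0.004],"turn":0},{"jaw":-0.5,"xyz":[0,0,0.004],"turn":0},{"jaw":-0.5,"xyz":[0,0,0],"turn":0}]'; done | grep -E "pos|rot|force"
```

```text
tool_pos: [0.491, -0.2302, 0.246]
ee_rot: [-3.141, -0.001, 1.571]
ft_force: [0.4, -0.6, -2.6]
grip_force: 60.0
tool_pos: [0.4911, -0.2302, 0.2379]
ee_rot: [-3.141, -0.0, 1.571]
ft_force: [0.6, -0.9, -2.5]
grip_force: 60.0
tool_pos: [0.4911, -0.2303, 0.2317]
ee_rot: [-3.141, -0.0, 1.571]
ft_force: [0.4, -0.3, -2.3]
grip_force: 60.0
```

```bash
for i in 1; do python3 -m handwheel '[{"jaw":-0.5,"xyz":[0,0,0.004],"turn":0},{"jaw":-0.5,"xyz":[0,0,0],"turn":0},{"jaw":-0.5,"xyz":[0,0,0],"turn":0}]';  python3 -m handwheel '[{"jaw":-0.5,"xyz":[0,0,0.004],"turn":0},{"jaw":-0.5,"xyz":[0,0,0],"turn":0}]'; python3 -m handwheel '[{"jaw":-0.5,"xyz":[0,0,0.004],"turn":0},{"jaw":-0.5,"xyz":[0,0,0],"turn":0}]'; done | grep -E "pos|rot|force"
```

```text
tool_pos: [0.4912, -0.2303, 0.2289]
ee_rot: [-3.141, -0.0, 1.571]
ft_force: [-0.1, -0.5, -2.1]
grip_force: 60.0
tool_pos: [0.4913, -0.2303, 0.2255]
ee_rot: [-3.141, -0.0, 1.571]
ft_force: [0.4, -0.4, -1.8]
grip_force: 60.0
tool_pos: [0.4913, -0.2303, 0.2223]
ee_rot: [-3.141, -0.0, 1.571]
ft_force: [-0.1, 0.2, -2.8]
grip_force: 60.0
```

```bash
for i in 1; do python3 -m handwheel '[{"jaw":-0.5,"xyz":[0,0,0.003],"turn":0},{"jaw":-0.5,"xyz":[0,0,0],"turn":0}]';  python3 -m handwheel '[{"jaw":-0.5,"xyz":[0,0,0.002],"turn":0},{"jaw":-0.5,"xyz":[0,0,0],"turn":0}]'; python3 -m handwheel '[{"jaw":-0.5,"xyz":[0,0,0.001],"turn":0},{"jaw":-0.5,"xyz":[0,0,0],"turn":0}]'; done | grep -E "pos|rot|force"
```

```text
tool_pos: [0.4913, -0.2304, 0.2219]
ee_rot: [3.141, 0.001, 1.571]
ft_force: [-2.0, 0.5, 7.1]
grip_force: 60.0
tool_pos: [0.4912, -0.2305, 0.2219]
ee_rot: [3.14, 0.002, 1.571]
ft_force: [-3.3, 1.2, 13.9]
grip_force: 60.0
tool_pos: [0.4912, -0.2305, 0.2219]
ee_rot: [3.139, 0.002, 1.571]
ft_force: [-4.0, 1.9, 17.5]
grip_force: 60.0
```

The floor is reached at z = 0.222, as predicted. Relieving the pressure, releasing and withdrawing.

```bash
python3 -m handwheel '[{"jaw":-0.5,"xyz":[0,0,-0.005],"turn":0},{"jaw":-0.1,"xyz":[0,0,0],"turn":0},{"jaw":0.2,"xyz":[0,0,0],"turn":0},{"jaw":0.2,"xyz":[0,0,0],"turn":0},{"jaw":0.2,"xyz":[0,0,0],"turn":0},{"jaw":0.2,"xyz":[0,0,-0.01],"turn":0},{"jaw":0.2,"xyz":[0,0,-0.03],"turn":0},{"jaw":0.2,"xyz":[0,0,-0.06],"turn":0},{"jaw":0.2,"xyz":[0,0,-0.06],"turn":0},{"jaw":0.2,"xyz":[0,0,0],"turn":0}]'; python3 -m handwheel '[{"jaw":0.2,"xyz":[0,-0.06,0],"turn":0},{"jaw":0.2,"xyz":[0,-0.06,0],"turn":0},{"jaw":0.2,"xyz":[0,-0.06,0],"turn":0},{"jaw":0.2,"xyz":[0,-0.06,0],"turn":0},{"jaw":0.2,"xyz":[0,0,0],"turn":0}]'; python3 -c "
from h import *
s=shot('side');t=shot('top')
A=cv2.resize(s['pixels'][110:310,270:410,::-1],None,fx=3,fy=3)
B=cv2.resize(t['pixels'][110:290,170:435,::-1],None,fx=1.42,fy=1.42)
D=cv2.resize(t['pixels'][215:275,370:435,::-1],None,fx=5,fy=5)
C=np.zeros((600,800,3),np.uint8);C[:600,:420]=A;C[:B.shape[0],421:421+B.shape[1]]=B;C[270:570,430:755]=D;cv2.imwrite('pics/c6.png',C)"
```

```text
time: 29.35
tool_pos: [0.4939, -0.2319, 0.3575]
ee_rot: [3.13, 0.008, 1.571]
ft_force: [-0.0, -0.4, 0.4]
finger_gap: 0.599
grip_force: 0.0
time: 29.85
tool_pos: [0.2947, -0.2293, 0.3504]
ee_rot: [-3.14, 0.001, 1.566]
ft_force: [0.5, -0.1, 0.5]
finger_gap: 0.6
grip_force: 0.0
```

View pics/c6.png

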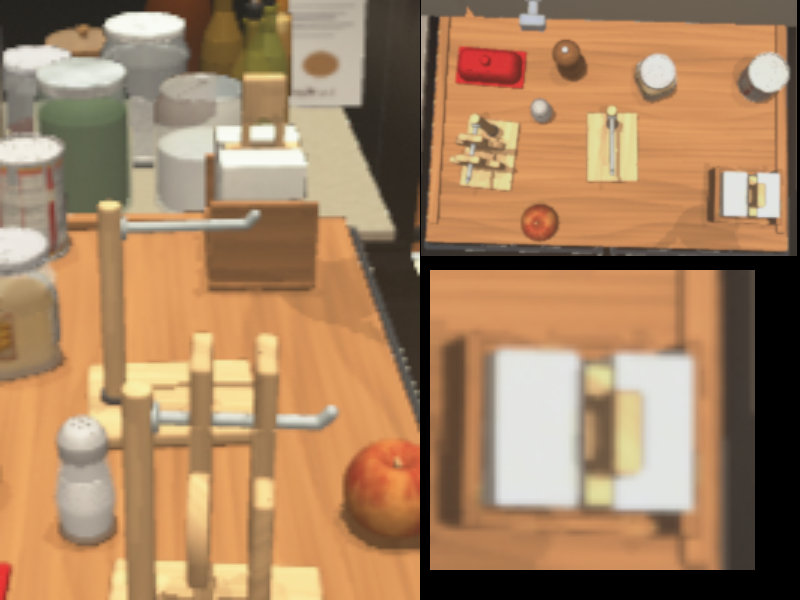

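The board stands upright between both standing boxes, with its grip at about (630,430) in the zoom. Both trivets hang on the spare hook, and the bystanders have not moved. Handing in.

```bash
python3 -c "
from h import *
print(r.finish_job())"
```

```text
the job is handed in; nothing more can be done
None
```

Job handed in after about 30 s of robot time: both trivets hang on the spare hook, and the recipe board stands on the holder floor between the two upright boxes, on the right side of the divider.

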